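Jog the key-cutter's carriage with its joystick

ROBOT

A 6-joint arm with a two-finger parallel gripper is mounted at the origin on the work surface. World frame = base frame: x ahead of the robot, y to its left, z up, the work surface at z = 0. Lengths are in m, angles in rad, forces in N, time in s.
With the tool pointing down it reaches from about 0.375 to 0.9 m from the base axis. Payload 3.1 kg.
Tool frame: the origin (TCP) lies midway between the tips of the shut fingers; the grasp point (between the pads) lies 19 mm behind it (grip_depth is the distance from the TCP to the grasp point, in m); y points along the fingers, z is the direction in which the jaws open and shut, and the axes are right-handed (so a half turn about y gives the same grasp; the last joint's range is limited). The gripper opens to 85 mm and grips with 20 to 120 N. Pads are 22 mm wide; open, the fingers measure 114 mm over their backs; the gripper's body (76 mm by 85 mm) begins 54 mm behind the grasp point. The pads swing forward as they close: fully open they stand 13 mm farther back than shut.
Start: joints at [-1.359, 0.527, 1.433, -0, 1.181, -0.178], TCP at [0.238, -0.578, 0.231] pointing down, gripper open.
Joint ranges: [-3.08, 3.08], [-0.75, 2.2], [0.22, 2.44], [-1.43, 4.57], [0, 2.65], [-2.85, 2.85]. Speed limits (rad/s): [2.79, 2.79, 3.14, 3.14, 3.14, 3.14].

INTERFACE

Orientations are given as a unit quaternion [x, y, z, w].
In Python, from station import sense, snapshot, camera_model, sign_off, grip_depth gives the robot as it stands.
- The arm moves only by the tool play_rows, never from a script. Its argument "deltas" is a list of rows, each a list of 6 numbers: the shift along the tool's x, y, z in m, then the turn, a rotation vector about the tool's x, y, z in rad. A call has 1 to 12 rows; each row is the pose to reach, as a shift and turn from the pose commanded when the call began, along the tool's axes at that moment; what a row does not reach only later rows make up. A row lasts 1/10 s, in which the tool goes at most 50 mm and 8.59 degrees, less where a joint would pass 70% of its speed; a pose out of reach is approached as far as the arm can. A call with a gripper value outside its range is refused whole. "gripper" is the finger opening in m, from 0 to 0.0854, set as the call begins (left out, the last holds). The fingers move at their own pace and stop on an object; "force" is the grip in N (left out, the last holds). Time passes only in rows, so rows that repeat a pose let the fingers close. It gives the time, the measured TCP pose, the force and the opening at its end, in the units of the state.
- sense(): the state, without advancing time (a new reading comes with each control period).
- snapshot(name): name is "scene" or "top"; returns the picture (420x560x3 uint8, red, green, blue); there is no depth.
- camera_model(name): a dict with "fx", "fy", "cx", "cy" (pixels), "camera_from_world" (4x4, takes a point from world to camera coordinates). Camera axes: x right, y up, looking along -z (the intrinsics and any distortion apply to the point x, -y, -z); pixel columns grow to the right and rows downward; lengths in m; the calibration is good to about 2 mm. A picture is of the moment at which its call begins. camera_model takes no time and is no camera call.
- sign_off(): hands the job in, once; it reports no verdict.
The state is a dict: "t": time; "q": joint angles; "qd": joint speeds; "tau": joint torques, N m; "tcp_pos": TCP position; "tool_rot": TCP orientation; "force": force on the tool from outside, world axes, zero at the start; "ft_torque": the same for the moment, N m; "finger_gap": opening from 0.0 (shut) to 1.0 (fully open).
Only numpy, scipy, OpenCV 4.12 (cv2) and the standard library are available. Lean on these libraries where they do the work, as an engineer would, in place of code of your own. Each camera call takes 0.05 s, during which the arm holds its last target.

TASK

Two grey joystick boxes lie on the locksmith's bench. On the one whose stick has a round ball on top, tilt the stick well over towards the end of the box that carries the round stop button, hold it there for at least two seconds so that the key carriage runs out, then let it come back upright and take the hand away. Do not tilt it the other way, and leave the other box's stick (with the crossbar) alone.

Things in the scene. Friction and masses are not known exactly. Their poses are not given: they have to be found in the camera images.
- jog_box: grey control box of the ball-topped stick, fixed to the bench, 160 (x) x 110 (y) x 60 mm high; origin at the centre of its underside. Its own +x axis points along its length to the end with the round mushroom-shaped black stop button (44 mm wide, centre at x = +56 mm, top 80 mm above the bench); two small flat white keys are at the other end (-x). It may lie at any yaw. The stick pivots at x = -12 mm, y = 0, z = 60 mm. Nothing needs pressing.
- jog_stick (a joint): tilt of the ball-topped stick in rad: 0 upright, positive towards the stop-button end (the box's +x), stops at +0.5 and -0.5; it swings only in the box's x-z plane. Hold it beyond 0.30. A spring centres it: 0.9 N m per rad, i.e. about 4 N at the ball when tilted 0.42; it returns by itself in about half a second without overshoot.
- jog_stick_knob (a point): centre of the black ball on top of the jog stick: ball 36 mm in diameter on a 10 mm steel rod, centre 95 mm from the pivot, so 155 mm above the bench when upright and about 40 mm sideways at 0.42 rad. Its axes turn with the stick.
- feed_stick (a joint): tilt in rad of the other, shorter stick (black horizontal crossbar 64 mm long, 18 mm thick, 125 mm above the bench) on an equal grey box; 0 upright, -0.5 to 0.5, spring-centred. To be left alone.
Mind the look-alikes: they are no part of the job. Leave any blue or turquoise look-alike of the jog_box alone.

How it is judged:
On the way:
1. the ball-topped stick is tilted beyond 0.30 rad towards the stop-button end and kept there for 1.8 s (value of joint jog_stick above 0.3 rad), for 1.8 s.
At the end, for the whole second after the job is handed in: the ball-topped stick has come back to upright (within 0.08 rad) and is at rest; the crossbar stick is upright too (within 0.08 rad) (value of joint jog_stick between -0.08 and 0.08 rad and value of joint feed_stick between -0.08 and 0.08 rad and velocity of joint jog_stick between -0.1 and 0.1 rad/s); the robot touches nothing.
It fails at once if the ball-topped stick is tilted the other way by more than 0.17 rad (value of joint jog_stick below -0.17 rad).
It fails at once if the crossbar stick is tilted by more than 0.17 rad either way (not (value of joint feed_stick between -0.17 and 0.17 rad)).
It also fails if it takes over 35 s, if anything falls off the work surface, if the arm or the gripper's body presses on something with over 40 N, if the wrist force passes 120 N, or if a joint passes its speed limit or range.

## Working session

There is one attempt and no reset: what is moved stays moved. The work goes in short steps, Python scripts to look and compute and a tool call to move; the robot and the scene stay as the last step left them, time stands still between calls to the robot, and variables do not carry over. Pictures are saved under pics/ and viewed, and the job is handed in when it is done.

Besides the shell and the picture viewer there is one more tool, called after "Request:" in YAML: its name, and indented under it one key for each argument. play_rows: Moves the arm, as the interface text tells. Its arguments: {"type":"object","properties":{"deltas":{"type":"array"},"gripper":{"type":"number"},"force":{"type":"number"}},"required":["deltas"]}

```bash
mkdir -p pics; python3 - <<'E'
from station import *
import cv2
s=sense();print(s)
print(grip_depth if not callable(grip_depth) else grip_depth())
for n in("scene","top"):
    im=snapshot(n);cv2.imwrite(f"pics/{n}0.png",im[:,:,::-1]);m=camera_model(n);print(n,m)
E
```

```text
{'t': 0.0, 'q': array([-1.35949196e+00,  5.28474394e-01,  1.43387807e+00, -9.74293031e-06,
        1.18138303e+00, -1.78492563e-01]), 'qd': array([-9.17309670e-04, -2.99144390e-04, -7.52587734e-04, -5.76540982e-05,
       -2.00770402e-04,  6.63204349e-04]), 'tau': array([ 9.69145549e-04, -4.42347300e+01, -1.78023881e+01, -5.02295711e-05,
        8.34821753e-03, -2.20552792e-06]), 'tcp_pos': array([ 0.23738045, -0.57741009,  0.23033626]), 'tool_rot': array([-0.13696002,  0.69447617, -0.69296126,  0.13692879]), 'force': array([-0.20550764, -0.71910924, -0.46228529]), 'ft_torque': array([0.016799  , 0.03244145, 0.07983475]), 'finger_gap': 1.0019726503566109}
0.0187
scene {'fx': 452.4217200446588, 'fy': 452.4217200446588, 'cx': 276.5238567848262, 'cy': 208.23463150577442, 'camera_from_world': array([[-6.56072682e-01,  7.54697110e-01,  9.52579254e-04,
         3.73931524e-01],
       [-4.07577279e-01, -3.55376492e-01,  8.41182686e-01,
         8.58286041e-02],
       [ 6.35176666e-01,  5.51488731e-01,  5.40750203e-01,
        -1.45247863e+00],
       [ 0.00000000e+00,  0.00000000e+00,  0.00000000e+00,
         1.00000000e+00]])}
top {'fx': 502.75085348869595, 'fy': 502.75085348869595, 'cx': 276.1523273068918, 'cy': 214.00588339648857, 'camera_from_world': array([[-0.02997707, -0.99953617, -0.00536895, -0.05779411],
       [ 0.99882756, -0.03015922,  0.03786725, -0.48649598],
       [-0.03801161, -0.00422751,  0.99926836, -1.06050093],
       [ 0.        ,  0.        ,  0.        ,  1.        ]])}
```

```bash
ls pics
```

```text
scene0.png
top0.png
```

View pics/scene0.png

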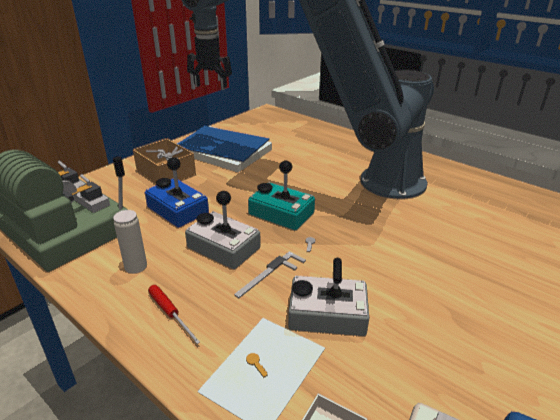

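View pics/top0.png

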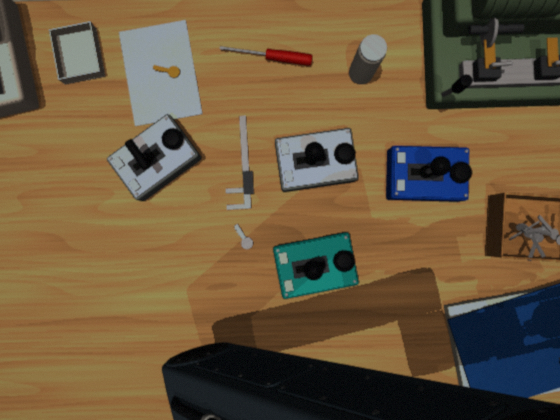

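The scene picture shows grey ball box at (223,235), grey crossbar box at (330,303), blue at (177,200) and turquoise at (282,204). The top picture shows the same four at (317,160), (153,158), (428,173) and (316,265). The grey box with the ball, top (317,160), fits the description. I'll confirm it with an enlarged crop and measure it.

```bash
cat > h.py <<'E'
import numpy as np,cv2
from station import *
def ray(n,u,v):
    m=camera_model(n);T=m["camera_from_world"];R=T[:3,:3]
    d=R.T@np.array([(u-m["cx"])/m["fx"],-(v-m["cy"])/m["fy"],-1]);return -R.T@T[:3,3],d
def onz(n,u,v,z):
    c,d=ray(n,u,v);return c+d*(z-c[2])/d[2]
def proj(n,p):
    m=camera_model(n);q=m["camera_from_world"]@np.append(p,1)
    return m["cx"]+m["fx"]*q[0]/-q[2], m["cy"]-m["fy"]*q[1]/-q[2]
def tri(u1,u2):
    c1,d1=ray("scene",*u1);c2,d2=ray("top",*u2)
    st=np.linalg.lstsq(np.c_[d1,-d2],c2-c1,rcond=None)[0]
    a=c1+st[0]*d1;b=c2+st[1]*d2;return (a+b)/2,np.linalg.norm(a-b)
E
python3 - <<'E'
from h import *
a=cv2.imread("pics/top0.png");b=cv2.imread("pics/scene0.png")
A=cv2.resize(a[110:210,257:377],None,fx=4,fy=4,interpolation=2)
B=cv2.resize(b[180:270,170:270],None,fx=4,fy=4,interpolation=2)
h=max(A.shape[0],B.shape[0]);B=cv2.copyMakeBorder(B,0,h-B.shape[0],0,0,0)
if 1: A=cv2.resize(A,(380,317));B=cv2.resize(B,(400,400));A=cv2.copyMakeBorder(A,0,400-317,0,0,0)
cv2.imwrite("pics/crop0.png",np.hstack([A,B]))
# light top face in top view
hsv=cv2.cvtColor(a,cv2.COLOR_BGR2HSV)
m=((hsv[...,1]<60)&(hsv[...,2]>110)).astype(np.uint8)
w=np.zeros_like(m);w[115:205,262:372]=1;m*=w
cs,_=cv2.findContours(m,0,2);c=max(cs,key=cv2.contourArea)
r=cv2.minAreaRect(cv2.convexHull(c));print(r)
P=np.array([onz("top",*p,.06) for p in cv2.boxPoints(r)]);print(P.round(4),P.mean(0),np.linalg.norm(P-np.roll(P,1,0),axis=1))
d=((hsv[...,2]<45)).astype(np.uint8)*w
n,l,st,ce=cv2.connectedComponentsWithStats(d);print(st,ce)
E
```

```text
((316.2921142578125, 157.9864501953125), (49.3515625, 74.20193481445312), 81.63410949707031)
[[ 0.6355 -0.0769  0.06  ]
 [ 0.653  -0.2271  0.06  ]
 [ 0.5528 -0.2381  0.06  ]
 [ 0.5354 -0.0885  0.06  ]] [ 0.59418959 -0.15762268  0.06      ] [0.10082086 0.15119486 0.1008259  0.15062571]
[[     0      0    560    420 234265]
 [   295    142     32     24    512]
 [   335    143     20     21    332]
 [   293    180     62     10     84]
 [   283    190      1      1      1]
 [   286    190      6      1      6]] [[279.31936909 209.70719057]
 [312.31054688 155.56054688]
 [344.54819277 153.21084337]
 [325.48809524 184.54761905]
 [283.         190.        ]
 [288.5        190.        ]]
```

View pics/crop0.png

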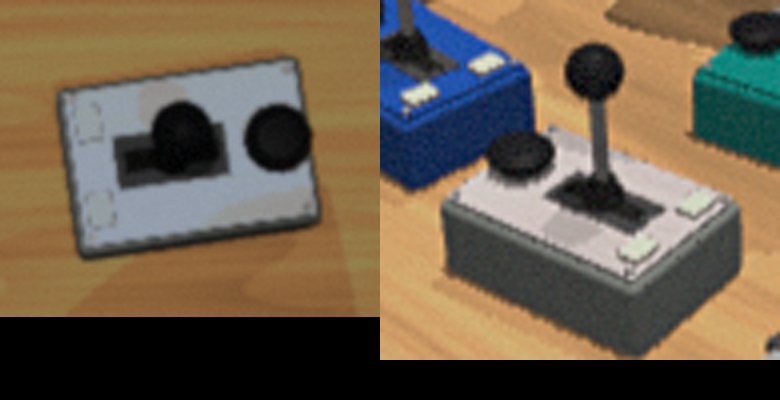

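The crop confirms it: grey box, ball-topped stick (top ~(314,152), scene ~(224,198)), round button at top ~(345,153), white keys at the opposite end.

```bash
python3 - <<'E'
from h import *
ball,e=tri((223.5,198),(314,151.5));print("ball",ball,e)
print("ball z.155 top",onz("top",314,151.5,.155), "scene",onz("scene",223.5,198,.155))
but=onz("top",344.7,153.2,.076);print("button",but)
c=np.array([.5942,-.1576])
P=np.array([[.6355,-.0769],[.653,-.2271],[.5528,-.2381],[.5354,-.0885]])
ax=(P[1]+P[2]-P[0]-P[3])/2;ax/=np.linalg.norm(ax);print("axis",ax,np.arctan2(ax[1],ax[0]))
print("pred ball",c-.012*ax,"pred button",c+.056*ax)
from scipy.spatial.transform import Rotation as R
s=sense();M=R.from_quat(s["tool_rot"]).as_matrix();print(M.round(3))
for n,p in(("blueball",(440,165)),("blueball_b",(432,167))):print(n,onz("top",*p,.155))
print("turq ball",onz("top",313,268,.155),"cross",onz("top",140,153,.125))
E
```

```text
ball [ 0.59290061 -0.14671066  0.15211668] 0.0006079423320998853
ball z.155 top [ 0.59222439 -0.14627114  0.155     ] scene [ 0.59618737 -0.14341079  0.155     ]
button [ 0.59960807 -0.21349978  0.076     ]
axis [ 0.1156301  -0.99329234] -1.4549069994000177
pred ball [ 0.59281244 -0.14568049] pred button [ 0.60067529 -0.21322437]
[[-0.925 -0.     0.38 ]
 [-0.38   0.002 -0.925]
 [-0.    -1.    -0.002]]
blueball [ 0.5601037  -0.37715231  0.155     ]
blueball_b [ 0.55686103 -0.3623055   0.155     ]
turq ball [ 0.37818363 -0.13741229  0.155     ] cross [0.6044101  0.18330525 0.125     ]
```

Request:
play_rows:
  deltas:
    - [-0.01,-0.01,-0.006,0,0.01,0]
    - [-0.03,-0.02,-0.02,0,0.03,0]
    - [-0.055,-0.03,-0.035,0,0.06,0]
    - [-0.085,-0.03,-0.055,0,0.1,0]
    - [-0.115,-0.03,-0.075,0,0.14,0]
    - [-0.145,-0.03,-0.095,0,0.18,0]
    - [-0.175,-0.03,-0.115,0,0.21,0]
    - [-0.205,-0.03,-0.13,0,0.24,0]
    - [-0.23,-0.03,-0.147,0,0.26,0]
    - [-0.245,-0.03,-0.157,0,0.275,0]
    - [-0.25,-0.03,-0.16,0,0.275,0]
    - [-0.25,-0.03,-0.16,0,0.275,0]
  gripper: 0
  force: 40

```text
t: 1.3
tcp_pos: [0.4084, -0.3342, 0.2618]
tool_rot: [0.041, -0.706, 0.706, -0.041]
force: [0.2, 0.8, -0.4]
finger_gap: 0.001
```

```bash
cat > g.py <<'E'
from h import *
from scipy.spatial.transform import Rotation as R
ball=np.array([.593,-.146]);ax=np.array([.1156,-.9933])
def go(back,z):
    s=sense();M=R.from_quat(s["tool_rot"]).as_matrix();p=s["tcp_pos"]
    g=np.append(ball-back*ax,z)
    print("t",s["t"],"tcp",p.round(4),"along",((p[:2]-ball)@ax).round(4),"lat",(ax[0]*(p-g)[1]-ax[1]*(p-g)[0]).round(4),"F",s["force"].round(2),"gap",s["finger_gap"].round(3))
    print(M.round(3));print("delta",(M.T@(g-p)).round(4))
E
python3 -c "
from g import *
go(.065,.26)"
```

```text
Traceback (most recent call last):
  File "g.py", line 7, in go
    print("t",s["t"],"tcp",p.round(4),"along",((p[:2]-ball)@ax).round(4),"lat",(ax[0]*(p-g)[1]-ax[1]*(p-g)[0]).round(4),"F",s["force"].round(2),"gap",s["finger_gap"].round(3))
                                                                                                                                                      ^^^^^^^^^^^^^^^^^^^^^
AttributeError: 'float' object has no attribute 'round'
```

```bash
sed -i 's/s\["finger_gap"\].round(3)/s["finger_gap"]/' g.py
python3 -c "
from g import *
go(.065,.26)"
```

```text
t 1.3 tcp [ 0.4084 -0.3342  0.2618] along 0.1656 lat -0.2051 F [ 0.16  0.83 -0.41] gap 0.0007830173419015986
[[-0.993  0.     0.117]
 [-0.117 -0.    -0.993]
 [-0.    -1.     0.   ]]
delta [-0.2054  0.0017 -0.2304]
```

Request:
play_rows:
  deltas:
    - [-0.008,0,-0.009,0,0,0]
    - [-0.025,0,-0.028,0,0,0]
    - [-0.05,0,-0.056,0,0,0]
    - [-0.075,0,-0.084,0,0,0]
    - [-0.1,0,-0.112,0,0,0]
    - [-0.125,0,-0.14,0,0,0]
    - [-0.15,0,-0.168,0,0,0]
    - [-0.175,0,-0.196,0,0,0]
    - [-0.193,0,-0.217,0,0,0]
    - [-0.203,0,-0.228,0,0,0]
    - [-0.205,0,-0.23,0,0,0]
    - [-0.205,0,-0.23,0,0,0]

```text
t: 2.5
tcp_pos: [0.585, -0.0837, 0.2611]
tool_rot: [0.041, -0.706, 0.706, -0.04]
force: [-0.6, 0.3, -0.2]
finger_gap: 0.001
```

```bash
python3 -c "
from g import *
go(.065,.13)"
```

```text
t 2.5 tcp [ 0.585  -0.0837  0.2611] along -0.0628 lat -0.0007 F [-0.59  0.3  -0.22] gap 0.000855480482103444
[[-0.993 -0.001  0.114]
 [-0.114 -0.    -0.993]
 [ 0.001 -1.     0.   ]]
delta [-0.0008  0.1311 -0.0023]
```

Descend to z 0.13, then check with a picture before pushing.

Request:
play_rows:
  deltas:
    - [0,0.01,0,0,0,0]
    - [0,0.03,-0.001,0,0,0]
    - [0,0.05,-0.002,0,0,0]
    - [0,0.07,-0.002,0,0,0]
    - [0,0.09,-0.002,0,0,0]
    - [0,0.11,-0.002,0,0,0]
    - [0,0.125,-0.002,0,0,0]
    - [0,0.13,-0.002,0,0,0]
    - [0,0.13,-0.002,0,0,0]

```text
t: 3.4
tcp_pos: [0.584, -0.0819, 0.1303]
tool_rot: [-0.041, 0.706, -0.706, 0.039]
force: [-0.3, 0.6, 0.0]
finger_gap: 0.0
```

```bash
python3 -c "
from g import *
go(-.006,.13)
b=snapshot('scene')[150:270,150:310,::-1];cv2.imwrite('pics/s1.png',cv2.resize(b,None,fx=4,fy=4,interpolation=2))"
```

```text
t 3.4 tcp [ 0.584  -0.0819  0.1303] along -0.0647 lat -0.0016 F [-0.34  0.58  0.01] gap 0.0004266192424933891
[[-0.994 -0.002  0.113]
 [-0.113  0.001 -0.994]
 [ 0.002 -1.    -0.001]]
delta [-0.0018  0.0002  0.0707]
```

View pics/s1.png

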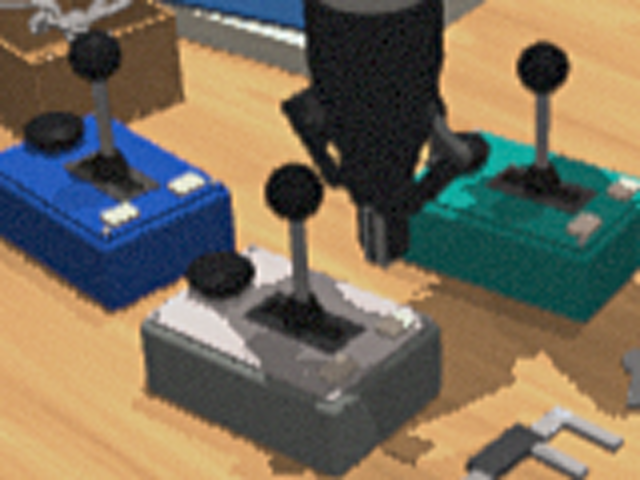

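Picture: shut fingertips at (390,250), to the white-key side of the ball at (293,192), and both are clear. Pushing now, first part.

Request:
play_rows:
  deltas:
    - [0,0,0.004,0,0,0]
    - [-0.001,0,0.01,0,0,0]
    - [-0.001,0,0.017,0,0,0]
    - [-0.002,0,0.024,0,0,0]
    - [-0.002,0,0.031,0,0,0]
    - [-0.002,0,0.038,0,0,0]
    - [-0.002,0,0.045,0,0,0]
    - [-0.002,0,0.05,0,0,0]
    - [-0.002,0,0.05,0,0,0]

```text
t: 4.35
tcp_pos: [0.5928, -0.1312, 0.1313]
tool_rot: [-0.04, 0.706, -0.706, 0.04]
force: [-0.6, 2.4, 1.0]
finger_gap: 0.003
```

```bash
python3 -c "
from g import *
go(-.006,.13)
for n,x in(('scene',(150,270,150,310)),('top',(100,220,240,400))):
  b=snapshot(n)[x[0]:x[1],x[2]:x[3],::-1];cv2.imwrite(f'pics/{n}2.png',cv2.resize(b,None,fx=4,fy=4,interpolation=2))"
```

```text
t 4.35 tcp [ 0.5928 -0.1312  0.1313] along -0.0148 lat 0.0015 F [-0.58  2.45  0.99] gap 0.0033705875197914065
[[-0.994  0.     0.114]
 [-0.114  0.    -0.994]
 [-0.    -1.    -0.   ]]
delta [0.0015 0.0013 0.0208]
```

View pics/scene2.png

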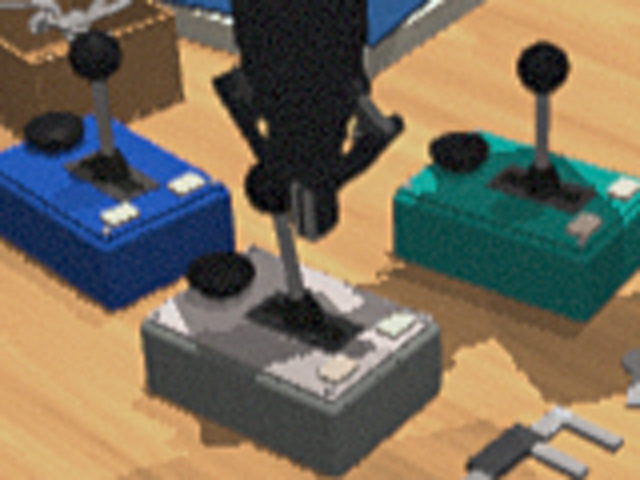

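View pics/top2.png

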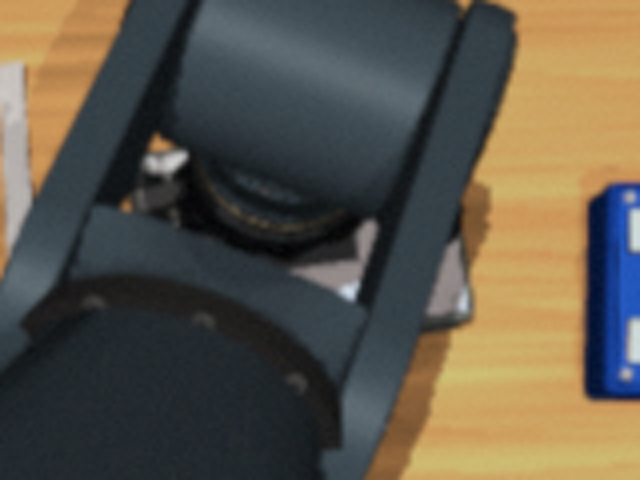

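The stick is leaning the right way: the ball is at zoom (267,190), about 0.2 rad, and the fingertips bear on it. Push another 22 mm and hold.

Request:
play_rows:
  deltas:
    - [0,0,0.004,0,0,0]
    - [0.001,0,0.009,0,0,0]
    - [0.001,0,0.014,0,0,0]
    - [0.002,0,0.019,0,0,0]
    - [0.002,0,0.022,0,0,0]
    - [0.002,0,0.022,0,0,0]
    - [0.002,0,0.022,0,0,0]

```text
t: 5.15
tcp_pos: [0.5927, -0.1522, 0.1308]
tool_rot: [-0.041, 0.706, -0.706, 0.04]
force: [1.2, 5.3, -3.6]
finger_gap: 0.001
```

```bash
python3 -c "
from g import *
go(-.006,.13)
for n,x in(('scene',(150,270,150,310)),):
  b=snapshot(n)[x[0]:x[1],x[2]:x[3],::-1];cv2.imwrite(f'pics/{n}3.png',cv2.resize(b,None,fx=4,fy=4,interpolation=2))
for th in(0,.2,.3,.35,.4,.45,.5):
  p=np.append(ball+ax*.095*np.sin(th),.06+.095*np.cos(th));u=proj('scene',p);print(th,(np.array(u)-150)*4)"
```

```text
t 5.15 tcp [ 0.5927 -0.1522  0.1308] along 0.0062 lat -0.001 F [ 1.15  5.26 -3.65] gap 0.0012049968729441593
[[-0.993 -0.002  0.114]
 [-0.114  0.001 -0.993]
 [ 0.001 -1.    -0.001]]
delta [-0.001   0.0008 -0.0002]
0 [294.91403339 188.38720584]
0.2 [270.81152136 181.80962264]
0.3 [259.39467894 180.68053138]
0.35 [253.8980753  180.65451362]
0.4 [248.56129221 180.98408997]
0.45 [243.39742757 181.66541928]
0.5 [238.41885988 182.69369357]
```

View pics/scene3.png

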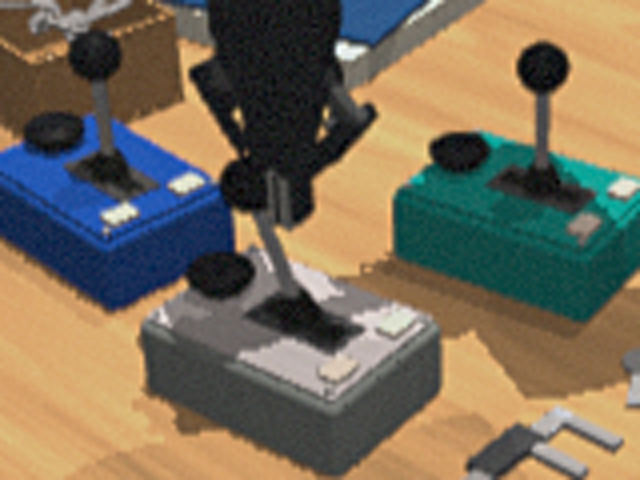

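The ball is at zoom (246,186), which gives a tilt of about 0.42 (model at 0.40: x=248.6). The 5 N force agrees. Holding.

Request:
play_rows:
  deltas:
    - [0,0,0,0,0,0]
    - [0,0,0,0,0,0]
    - [0,0,0,0,0,0]
    - [0,0,0,0,0,0]
    - [0,0,0,0,0,0]
    - [0,0,0,0,0,0]
    - [0,0,0,0,0,0]
    - [0,0,0,0,0,0]
    - [0,0,0,0,0,0]
    - [0,0,0,0,0,0]
    - [0,0,0,0,0,0]
    - [0,0,0,0,0,0]

```text
t: 6.4
tcp_pos: [0.593, -0.1526, 0.1313]
tool_rot: [-0.041, 0.706, -0.706, 0.04]
force: [-2.9, 5.3, -3.9]
finger_gap: -0.004
```

Request:
play_rows:
  deltas:
    - [0,0,0,0,0,0]
    - [0,0,0,0,0,0]
    - [0,0,0,0,0,0]
    - [0,0,0,0,0,0]
    - [0,0,0,0,0,0]
    - [0,0,0,0,0,0]
    - [0,0,0,0,0,0]
    - [0,0,0,0,0,0]
    - [0,0,0,0,0,0]
    - [0,0,0,0,0,0]
    - [0,0,0,0,0,0]
    - [0,0,0,0,0,0]

```text
t: 7.6
tcp_pos: [0.593, -0.1526, 0.1312]
tool_rot: [-0.041, 0.706, -0.706, 0.04]
force: [-2.5, 4.7, -3.5]
finger_gap: 0.001
```

```bash
python3 -c "
from g import *
go(.08,.13)
for n,x in(('scene',(150,270,150,310)),):
  b=snapshot(n)[x[0]:x[1],x[2]:x[3],::-1];cv2.imwrite(f'pics/{n}4.png',cv2.resize(b,None,fx=4,fy=4,interpolation=2))"
```

```text
t 7.6 tcp [ 0.593  -0.1526  0.1312] along 0.0066 lat -0.0008 F [-2.51  4.69 -3.47] gap 0.0012321196996861279
[[-0.993 -0.001  0.115]
 [-0.115  0.    -0.993]
 [ 0.001 -1.    -0.   ]]
delta [-0.0007  0.0013 -0.0866]
```

View pics/scene4.png

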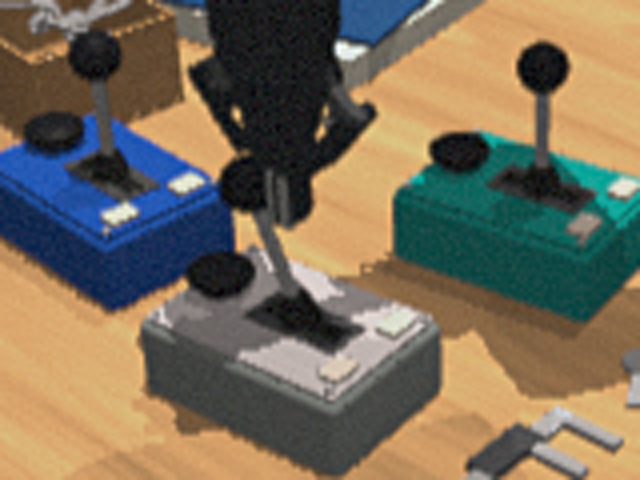

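The ball is still at zoom (246,186), and the tilt has held from t=5.15 to 7.6 s (2.45 s). Now easing straight back 85 mm, then up.

Request:
play_rows:
  deltas:
    - [0,0,-0.003,0,0,0]
    - [0,0,-0.009,0,0,0]
    - [0,0,-0.016,0,0,0]
    - [0,0,-0.023,0,0,0]
    - [0,0,-0.03,0,0,0]
    - [0,0,-0.037,0,0,0]
    - [0,0,-0.046,0,0,0]
    - [0,0,-0.056,0,0,0]
    - [0,0,-0.066,0,0,0]
    - [0,0,-0.076,0,0,0]
    - [0,0,-0.083,0,0,0]
    - [0,0,-0.085,0,0,0]

```text
t: 8.85
tcp_pos: [0.5833, -0.0671, 0.1313]
tool_rot: [-0.041, 0.706, -0.706, 0.041]
force: [1.3, 0.1, 1.1]
finger_gap: 0.002
```

Request:
play_rows:
  deltas:
    - [0,-0.008,0,0,0,0]
    - [0,-0.025,0,0,0,0]
    - [0,-0.045,0,0,0,0]
    - [0,-0.065,0,0,0,0]
    - [0,-0.085,0,0,0,0]
    - [0,-0.1,0,0,0,0]
    - [0,-0.11,0,0,0,0]
    - [0,-0.11,0,0,0,0]
    - [0,-0.11,0,0,0,0]
    - [0,-0.11,0,0,0,0]

```text
t: 9.85
tcp_pos: [0.5829, -0.0681, 0.2403]
tool_rot: [-0.041, 0.706, -0.706, 0.04]
force: [-1.4, 0.3, -0.3]
finger_gap: 0.001
```

```bash
python3 -c "
from g import *
go(.08,.24);print(abs(sense()['qd']).max())
cv2.imwrite('pics/scene5.png',snapshot('scene')[:,:,::-1])"
```

```text
t 9.85 tcp [ 0.5829 -0.0681  0.2403] along -0.0785 lat -0.001 F [-1.39  0.28 -0.28] gap 0.0008737454346616477
[[-0.993 -0.002  0.114]
 [-0.114  0.001 -0.993]
 [ 0.002 -1.    -0.001]]
delta [-0.001   0.0003 -0.0015]
0.004229968475966806
```

View pics/scene5.png

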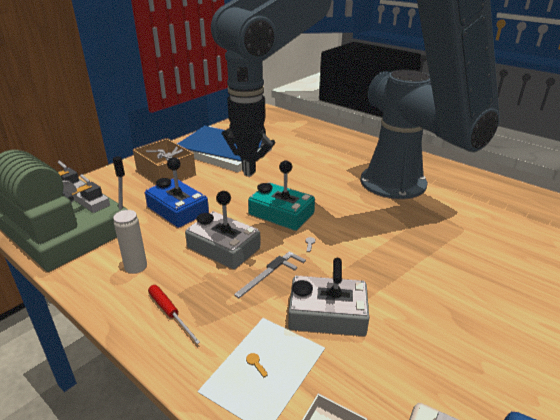

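The ball is back at (223,198), the same as at the start, and the crossbar stick at (338,270) is unchanged. The gripper is clear and the arm is still.

```bash
python3 -c "
from station import *
print(sign_off())"
```

```text
the job is handed in; nothing more can be done
None
```

The job is done and handed in. With the gripper shut, I pushed the ball of the grey ball-topped stick towards the stop-button end and held it from about t = 5.15 to 7.6 s. I then backed off along the same line and raised the hand clear, finishing at about 9.9 s.

- **Tilt:** The ball's position in the camera images gave about 0.42 rad at both the start and the end of the hold. The push of about 5 N fits that.
- **At the end:** The ball was back at its starting pixel (223,198), so the stick was upright. The crossbar stick looked unchanged, the arm was still, and the force readings were near zero.
- **Disagreements:** Measuring the ball from the two cameras put it at a height of 152 mm instead of 155 mm. Taken separately, the two views placed it 3 to 5 mm apart. Neither affected the push.

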